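# Line up a leak-test rig: shut the drain, crack the throttle valve to its third notch

## Robot

A 6-joint arm with a two-finger parallel gripper is mounted at the origin on a cart in front of the work surface, level with it; the furniture and walls round the work are solid. World frame = base frame: x ahead of the robot, y to its left, z up, the work surface at z = 0. Lengths are in mm, angles in rad, forces in N, time in s.
With the tool pointing down it reaches from about 300 to 750 mm from the base axis. Payload 8.5 kg.
Tool frame: the origin (TCP) lies at the very end of the fingers, on their centre line; the grasp point (between the pads) lies behind it (ctrl.grip_depth is the y of the grasp point in the tool frame, in mm); y points along the fingers, x is the direction in which the jaws open and shut, and the axes are right-handed (so a half turn about y gives the same grasp; the last joint's range is limited). The gripper opens to 88 mm and grips with 3 to 60 N. Pads are 18 mm wide; open, the fingers measure 123 mm over their backs; the gripper's body (75 mm by 187 mm) begins 45 mm behind the grasp point.
Start: joints at [-1.473, 0.381, 1.297, -0, 1.464, -0.215], TCP at [169.242, -523.295, 238.748] pointing down, gripper open.
Joint ranges: [-3.11, 3.11], [-0.89, 2.33], [0.22, 2.48], [-1.42, 4.56], [0.17, 2.85], [-2.88, 2.88]. Speed limits (rad/s): [2.39, 2.39, 3.14, 3.14, 3.14, 3.14].

## Interface

Orientations are given as a unit quaternion [x, y, z, w].
In Python, from rig import ctrl gives the robot as it stands. The module is installed in compiled form; this text tells all that it offers.
- The arm moves only by the tool arm_command, never from a script. Its argument "moves" is a list that holds one entry, the list of rows, each a list of 7 numbers: the shift along the tool's x, y, z in mm, then the turn, a rotation vector about the tool's x, y, z in degrees, then the opening in per cent of the stroke, from 0 (shut) to 100 (fully open). In form: [[[dx, dy, dz, ax, ay, az, jaw], ...]]. A call has 1 to 8 rows; each row shifts and turns the commanded pose from where the row before left it, along the tool's axes as they then stand; what a row does not reach is not made up. A row lasts 1/12 s, in which the tool goes at most 41.7 mm and 7.16 degrees, less where a joint would pass 70% of its speed; a pose out of reach is approached as far as the arm can. A call is refused whole if a number of a shift passes 41.7 or a number of a turn 7.16, either way. A call with a gripper value outside its range is refused whole. The fingers move at their own pace and stop on an object; the grip force is fixed at half the most. Time passes only in rows, so rows that do not move let the fingers close. It gives the time, the measured TCP pose, the force and the opening at its end, in the units of the state.
- ctrl.sense(): the state, without advancing time (a new reading comes with each control period).
- ctrl.grab_frame(name): name is "scene" or "side" or "wrist"; returns a dict with "frame" (420x560x3 uint8, blue, green, red), "intrinsics" (3x3 intrinsics, pixels), "cam_to_world" (4x4, takes a point from camera to world coordinates); the wrist camera has in their place "tool_from_camera" (4x4, takes a point from camera to tool coordinates, whose origin is the TCP and whose axes are the tool frame's). Camera axes: x right, y up, looking along -z (the intrinsics and any distortion apply to the point x, -y, -z); pixel columns grow to the right and rows downward; lengths in mm; the calibration is good to about 2 mm. A picture is of the moment at which its call begins: read the wrist's pose just before it. There is no depth.
- ctrl.sign_off(): hands the job in, once; it reports no verdict.
Trained networks look in a picture, given as the dict that the camera call returned (one of the last four; its "shot" number tells which), for a name from the list of things; names that differ only in an ending like _2 or _b are one class to them, and where a whole thing is asked for, a point or a joint stands for the part that bears it (a point fixed in the world has none). Each returns a list of dicts, best first, with "p" (0 to 1); they miss things now and then, are a little off and sometimes report something else, mostly with a low value. They report only what shows in the picture. A call takes as long as a camera call.
- ctrl.look_for(picture, query): "extent" ([left, top, width, height] in pixels, round what is visible of it).
- ctrl.silhouettes(picture, query): "mask" (420x560 bool, what is visible of it) and "extent" ([left, top, width, height] in pixels, round what is visible of it).
- ctrl.spot_point(picture, query): "location" ([column, row] in pixels: a listed point, or the origin of a listed thing).
The state is a dict: "t": time; "joint_pos": joint angles; "qd": joint speeds; "tau": joint torques, N m; "tcp_pos": TCP position; "eef_rot": TCP orientation; "ft_force": force on the tool from outside, world axes, zero at the start; "moment": the same for the moment, N m; "grip_width": finger opening in mm.
Only numpy, scipy, OpenCV 4.12 (cv2) and the standard library are available. Lean on these libraries where they do the work, as an engineer would, in place of code of your own. Each camera call takes 0.05 s, during which the arm holds its last target. There are 200 camera calls.

## Task

Get the leak-test rig ready to fill. With the fingertips, first push the red drain lever round until it is fully shut, then push the yellow throttle lever open click by click, counting by feel, and leave it sitting in its third notch from shut without going past it. Only push the levers, never pinch them, and leave the loose things on the bench where they lie.

Things in the scene. Friction and masses are not known exactly. Their poses are not given: they have to be found in the camera images.
- test_rig: Fixed rig: red pipe (66 mm thick, centre 105 mm above the bench) on two low stands, a blue wafer valve between two steel flanges in its middle. Origin on the bench under the valve; x axis square to the pipe, away from the robot, y along the pipe to the left, up to 0.2 rad from the world's. Flanges reach 180 mm above the bench, the valve's hub 229 mm, a gauge behind the pipe's right part 220 mm
- throttle_axis (a point): Vertical axis of the throttle lever on top of the blue valve, at the lever's height, 207 mm above the bench. A level steel notch plate of 77 mm radius lies below the lever (189 to 196 mm up); its edge has seven round notches 15 degrees apart
- throttle_grip (a point): Where to push the throttle lever: centre of its yellow grip, 155 mm from the axis, 207 mm above the bench. The grip is 75 mm long (115 to 190 mm from the axis), 22 mm wide, 18 mm high, level, with free air below down to the things on the bench. Nearer the axis are a dark bar and, under it, a spring roller and its holder (73 to 125 mm from the axis)
- throttle (a joint): Throttle angle, rad: 0 shut (lever square to the pipe, toward the robot), grows as it opens anticlockwise from above (grip travels to the right). Notches at 0, 0.262, 0.524, 0.785 (third from shut), 1.047, 1.309, 1.571. A spring roller rides over a lobe between notches: about 6 N at the grip on leaving a notch; from 0.02 rad past half-way the lever snaps on ahead of the finger and stays
- drain_axis (a point): Vertical axis of the lever of the small brass drain valve, at the lever's height, 144 mm above the bench; 175 mm left of the throttle axis along the pipe and 78 mm in front of the pipe's centre line. A brass spout in front of it turns down; its top is 115 mm above the bench
- drain_grip (a point): Where to push the drain lever: 78 mm from the drain axis on its red sleeve, 144 mm above the bench. The sleeve is 66 mm long (38 to 104 mm from the axis), 16 mm wide, 14 mm high, level
- drain (a joint): Drain lever angle, rad: 0 fully open (lever in line with its branch, toward the robot), grows as it shuts clockwise from above (grip travels to the left); 1.571 fully shut, against its stop, lever along the pipe pointing left. Starts between 0 and 0.5. Stiff, about 3 N at the grip; stays where it is left
- throttle_left_side: half of the throttle lever's yellow grip: the side that faces left while the valve is shut, to be pushed on to open; origin on the throttle axis, x axis from the grip to the axis
- throttle_right_side: the other half of the yellow grip
- drain_left_side: half of the drain lever's red sleeve: the side that faces left while the drain is open; origin on the drain axis
- drain_right_side: the other half of the red sleeve, to be pushed on to shut the drain
- ashtray: round yellow tin tray with a dark rim, 119 mm across, 36 mm high, under the drain spout to catch drips; origin under its centre
- spanner_1: steel spanner, 36x216x8 mm, flat on the bench in front of the rig; origin under its centre
- ptfe_tape: blue and white tape roll, 58 mm across, 14 mm high, in front of the valve; origin under its centre
- flux_tin: blue round tin, 77 mm across, 39 mm high; origin under its centre
- nut_a: steel hexagon nut, 41x47x18 mm; origin under its centre
- tape_measure: yellow tape measure, 68x72x34 mm; origin under its centre
- union_a: brass pipe union, 41x47x48 mm; origin under its centre

How it is judged (in metres and radians):
On the way, in this order (a step that is already met when the one before it is completed fails the run):
1. the drain is fully shut while the throttle is still in its shut notch (value of joint drain above 1.47 rad and value of joint throttle below 0.12 rad), for 0.2 s.
2. the throttle lever sits in its third notch (value of joint throttle between 0.715 and 0.855 rad and velocity of joint throttle between -0.1 and 0.1 rad/s), for 0.2 s.
At the end, for the whole second after the job is handed in: Drain lever within 0.1 rad of its shut stop; throttle lever at rest in its third notch from shut (0.785 rad, within 0.07 rad) (value of joint throttle between 0.715 and 0.855 rad and value of joint drain above 1.47 rad and velocity of joint throttle between -0.05 and 0.05 rad/s); the robot touches nothing.
It fails at once if the throttle lever is pushed past its third notch (over the next lobe) (value of joint throttle above 0.93 rad).
It fails at once if the throttle leaves its shut notch while the drain is not shut (value of joint throttle above 0.14 rad and value of joint drain below 1.45 rad).
It fails at once if the throttle lever is pinched between the fingers (contact force between the fingers and throttle_left_side above 2 N and contact force between the fingers and throttle_right_side above 2 N).
It fails at once if the drain lever is pinched between the fingers (contact force between the fingers and drain_left_side above 2 N and contact force between the fingers and drain_right_side above 2 N).
It fails at once if a loose thing is moved by more than 20 mm or lifted (distance of any of ashtray, spanner_1, ptfe_tape, flux_tin, nut_a, tape_measure, union_a from where it was at the start of the episode above 0.02 m).
It also fails if it takes over 64 s, if anything falls off the work surface, if the arm or the gripper's body presses on something with over 40 N, if the wrist force passes 120 N, or if a joint passes its speed limit or range.

## Working session

There is one attempt and no reset: what is moved stays moved. The work goes in short steps, Python scripts to look and compute and a tool call to move; the robot and the scene stay as the last step left them, time stands still between calls to the robot, and variables do not carry over. Pictures are saved under pics/ and viewed, about 8 in all and at most 12, crops included, and the job is handed in when it is done.

Besides the shell and the picture viewer there is one more tool, called after ">>>" by a JSON object that holds its "fn" and its "kwargs", one argument or row to a line. arm_command: Moves the arm, as the interface text tells. Its arguments: {"type":"object","properties":{"moves":{"type":"array","items":{"type":"array","items":{"type":"array","items":{"type":"number"}}}}},"required":["moves"]}

```bash
mkdir -p pics
cat > h.py <<'E'
import numpy as np, cv2
from rig import ctrl
from scipy.spatial.transform import Rotation as R
def ray(f,px):
    K=np.array(f["intrinsics"]);u=np.linalg.inv(K)@[px[0],px[1],1]
    d=np.array([u[0],-u[1],-u[2]])
    if "cam_to_world" in f: T=np.array(f["cam_to_world"])
    else: 
        s=f["s"];W=np.eye(4);W[:3,:3]=R.from_quat(s["eef_rot"]).as_matrix();W[:3,3]=s["tcp_pos"];T=W@np.array(f["tool_from_camera"])
    return T[:3,3],T[:3,:3]@d
def atz(f,px,z):
    o,d=ray(f,px);return (o+d*(z-o[2])/d[2]).round(1)
E
python3 - <<'E'
from h import *
s=ctrl.sense();print({k:np.round(v,3) for k,v in s.items()},ctrl.grip_depth)
print(R.from_quat(s["eef_rot"]).as_matrix().round(3))
for n in("scene","side"):
    f=ctrl.grab_frame(n);cv2.imwrite(f"pics/{n}0.png",f["frame"]);print(n,[k for k in f],np.array(f["cam_to_world"])[:3,3].round(0))
    for q,z in(("throttle_axis",207),("throttle_grip",207),("drain_axis",144),("drain_grip",144),("ashtray",0)):
        for r in ctrl.spot_point(f,q)[:2]: print(n,q,round(r["p"],2),np.round(r["location"]),atz(f,r["location"],z))
E
```

```text
{'t': np.float64(0.0), 'joint_pos': array([-1.473,  0.381,  1.298, -0.   ,  1.464, -0.215]), 'qd': array([ 0.001, -0.002,  0.   ,  0.001,  0.001, -0.   ]), 'tau': array([ 0.0000e+00, -4.3793e+01, -2.2456e+01,  7.1000e-02,  3.5000e-02,
       -0.0000e+00]), 'tcp_pos': array([ 169.219, -523.02 ,  238.158]), 'eef_rot': array([-0.571,  0.416, -0.416,  0.572]), 'ft_force': array([-0.324, -0.196,  0.497]), 'moment': array([ 0.05 , -0.007, -0.025]), 'grip_width': np.float64(88.534)} -18.700000000000003
[[ 0.308 -0.     0.951]
 [-0.951  0.001  0.308]
 [-0.001 -1.     0.   ]]
scene ['frame', 'intrinsics', 'cam_to_world', 'shot'] [ 149.  306. 1048.]
scene throttle_grip 0.64 [287. 195.] [463.4 -65.6 207. ]
scene drain_axis 0.82 [222. 249.] [503.  114.9 144. ]
scene drain_grip 0.73 [242. 268.] [435.1 116.9 144. ]
scene ashtray 0.77 [245. 288.] [437.8 119.8   0. ]
scene ashtray 0.62 [233. 344.] [361.6 237.2   0. ]
side ['frame', 'intrinsics', 'cam_to_world', 'shot'] [  351. -1053.   747.]
side throttle_axis 0.89 [330. 178.] [621.1 -49.1 207. ]
side throttle_grip 0.96 [274. 184.] [453.4 -65.  207. ]
side drain_axis 0.69 [282. 174.] [499.6 116.5 144. ]
side drain_grip 0.64 [260. 174.] [428.1 126.4 144. ]
side ashtray 0.55 [261. 212.] [426.7 122.    0. ]
```

View pics/scene0.png

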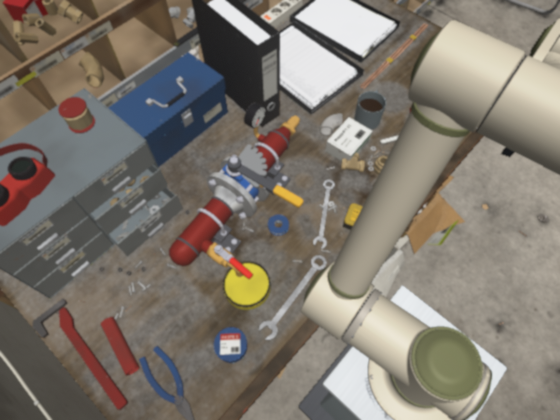

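View pics/side0.png

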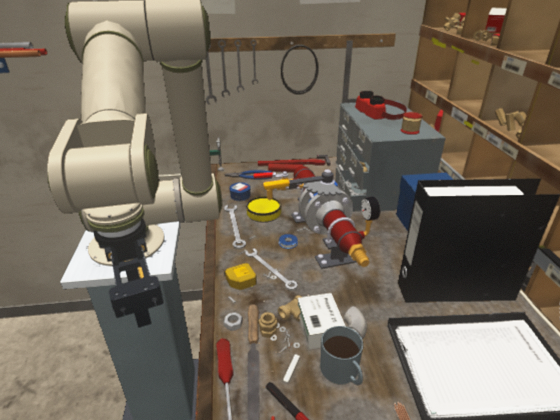

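The scene view shows the rig in the middle: yellow throttle grip at about (287,195), red drain lever at about (242,268) above the yellow tray. Both levers point toward the robot. The side view agrees, with the yellow grip at (274,184). Next I fit the rig pose to the point detections.

```bash
cat > fit.py <<'E'
from h import *
from scipy.optimize import least_squares
def model(p):
    x,y,t,a,b=p;c=np.array([x,y]);X=np.array([np.cos(t),np.sin(t)]);Y=np.array([-X[1],X[0]])
    da=c-78*X+175*Y
    return {"throttle_axis":[*c,207],"throttle_grip":[*(c+155*(-X*np.cos(b)-Y*np.sin(b))),207],"drain_axis":[*da,144],"drain_grip":[*(da+78*(-X*np.cos(a)+Y*np.sin(a))),144]}
def fit(obs,p0=(610,-50,.09,.2,0),fixb=True):
    def res(p):
        p=np.array(p); 
        m=model(p);r=[]
        for f,q,px in obs:
            o,d=ray(f,px);v=np.array(m[q])-o;d=d/np.linalg.norm(d);r+=list(v-d*(v@d))
        if fixb:r.append(p[4]*1e4)
        return r
    s=least_squares(res,p0,loss="soft_l1",f_scale=5);
    rr=np.array(s.fun[:len(obs)*3]).reshape(-1,3)
    for (f,q,px),e in zip(obs,rr):print(q,e.round(0))
    return s.x
E
python3 - <<'E'
from fit import *
obs=[]
for n in("scene","side"):
    f=ctrl.grab_frame(n)
    for q in("throttle_axis","throttle_grip","drain_axis","drain_grip"):
        r=ctrl.spot_point(f,q)
        if r: obs.append((f,q,r[0]["location"]))
p=fit(obs);print(p.round(3));print({k:np.round(v,0) for k,v in model(p).items()})
E
```

```text
throttle_axis [-1.  4. -2.]
throttle_grip [-6. -2. -1.]
drain_axis [-6. -4. -2.]
drain_grip [135. 195. -74.]
throttle_axis [-13.   5.   3.]
throttle_grip [10. -3. -3.]
drain_axis [ 1. -4. -7.]
drain_grip [  4.  -7. -13.]
[ 6.15075e+02 -4.23020e+01  1.95000e-01 -2.16000e-01 -0.00000e+00]
{'throttle_axis': array([615., -42., 207.]), 'throttle_grip': array([463., -72., 207.]), 'drain_axis': array([505., 114., 144.]), 'drain_grip': array([433.,  83., 144.])}
```

>>> {"fn": "arm_command", "kwargs": {
  "moves": [
    [[0,-20,10,0,0,0,0],[-30,-20,20,0,0,0,0],[-35,-20,20,0,0,0,0],[-35,-20,20,0,0,0,0],[-35,-10,20,0,0,0,0],[-35,0,20,0,0,0,0],[-35,0,10,0,0,0,0],[-35,0,10,0,0,0,0]]
  ]
}}

```text
t: 1.77
tcp_pos: [217.8, -258.8, 325.8]
eef_rot: [0.572, -0.416, 0.416, -0.572]
ft_force: [-0.3, -0.2, 0.6]
grip_width: 36.9
```

```bash
cat >> h.py <<'E'
def plan(x,y,z,yaw,n,s=None):
    "rows dx,dy,dz,ay from the measured pose to the target; n rows; tool kept pointing down; yaw (deg) of tool x"
    s=s or ctrl.sense();M=R.from_quat(s["eef_rot"]).as_matrix();y0=np.degrees(np.arctan2(M[1,0],M[0,0]));p=np.array(s["tcp_pos"])
    st=(np.array([x,y,z])-p)/n;dw=(yaw-y0)/n
    print("from",p.round(1),round(y0,1),"tilt",M[:,1].round(3))
    for i in range(n):
        a=np.radians(y0+i*dw);X=np.array([np.cos(a),np.sin(a),0]);Z=np.array([-X[1],X[0],0])
        print([round(st@X,1),round(-st[2],1),round(st@Z,1),0,round(-dw,2),0,0])
E
python3 -c "
from h import *
plan(340,40,370,5,12)"
```

```text
from [ 217.8 -258.8  325.8] -72.0 tilt [ 0.    -0.001 -1.   ]
[np.float64(-20.5), np.float64(-3.7), np.float64(17.4), 0, np.float64(-6.42), 0, 0]
[np.float64(-18.5), np.float64(-3.7), np.float64(19.6), 0, np.float64(-6.42), 0, 0]
[np.float64(-16.2), np.float64(-3.7), np.float64(21.5), 0, np.float64(-6.42), 0, 0]
[np.float64(-13.7), np.float64(-3.7), np.float64(23.2), 0, np.float64(-6.42), 0, 0]
[np.float64(-11.0), np.float64(-3.7), np.float64(24.6), 0, np.float64(-6.42), 0, 0]
[np.float64(-8.2), np.float64(-3.7), np.float64(25.6), 0, np.float64(-6.42), 0, 0]
[np.float64(-5.3), np.float64(-3.7), np.float64(26.4), 0, np.float64(-6.42), 0, 0]
[np.float64(-2.3), np.float64(-3.7), np.float64(26.8), 0, np.float64(-6.42), 0, 0]
[np.float64(0.7), np.float64(-3.7), np.float64(26.9), 0, np.float64(-6.42), 0, 0]
[np.float64(3.7), np.float64(-3.7), np.float64(26.6), 0, np.float64(-6.42), 0, 0]
[np.float64(6.7), np.float64(-3.7), np.float64(26.1), 0, np.float64(-6.42), 0, 0]
[np.float64(9.6), np.float64(-3.7), np.float64(25.1), 0, np.float64(-6.42), 0, 0]
```

>>> {"fn": "arm_command", "kwargs": {
  "moves": [
    [[-20,-4,17,0,-6.4,0,0],[-18,-4,20,0,-6.4,0,0],[-16,-4,21,0,-6.4,0,0],[-14,-4,23,0,-6.4,0,0],[-11,-4,25,0,-6.4,0,0],[-8,-4,26,0,-6.4,0,0],[-5,-4,26,0,-6.4,0,0],[-2,-4,27,0,-6.4,0,0]]
  ]
}}

```text
t: 2.43
tcp_pos: [300.6, -61.4, 358.2]
eef_rot: [0.696, -0.126, 0.127, -0.696]
ft_force: [1.1, -1.2, 0.4]
grip_width: 0.1
```

>>> {"fn": "arm_command", "kwargs": {
  "moves": [
    [[1,-4,27,0,-6.4,0,0],[4,-4,26,0,-6.4,0,0],[7,-4,26,0,-6.4,0,0],[9,-4,25,0,-6.4,0,0],[0,0,0,0,0,0,0]]
  ]
}}

```text
t: 2.85
tcp_pos: [342.4, 38.7, 374.4]
eef_rot: [-0.706, -0.033, 0.032, 0.707]
ft_force: [0.2, 0.8, -0.3]
grip_width: 0.6
```

Run:
```python
from fit import *
s=ctrl.sense();f=ctrl.grab_frame("wrist");f["s"]=s;cv2.imwrite("pics/w1.png",f["frame"])
print(s["tcp_pos"].round(1) if hasattr(s["tcp_pos"],"round") else s["tcp_pos"])
g=dict(f);obs=[]
for q,z in(("throttle_axis",207),("throttle_grip",207),("drain_axis",144),("drain_grip",144)):
    for r in ctrl.spot_point(f,q)[:2]: print(q,round(r["p"],2),np.round(r["location"]),atz(f,r["location"],z));obs.append((f,q,r["location"]))
p=fit(obs);print(p.round(3),{k:np.round(v,0) for k,v in model(p).items()})
```

```text
[342.4  38.7 374.4]
throttle_axis 0.69 [533. 290.] [612.7 -41.2 207. ]
drain_axis 0.74 [446. 121.] [514.4 118.3 144. ]
throttle_axis [ 1. -1.  1.]
drain_axis [-1.  1. -0.]
[ 6.14677e+02 -4.31060e+01  1.37000e-01  2.00000e-01  0.00000e+00] {'throttle_axis': array([615., -43., 207.]), 'throttle_grip': array([461., -64., 207.]), 'drain_axis': array([513., 120., 144.]), 'drain_grip': array([436., 124., 144.])}
```

View pics/w1.png

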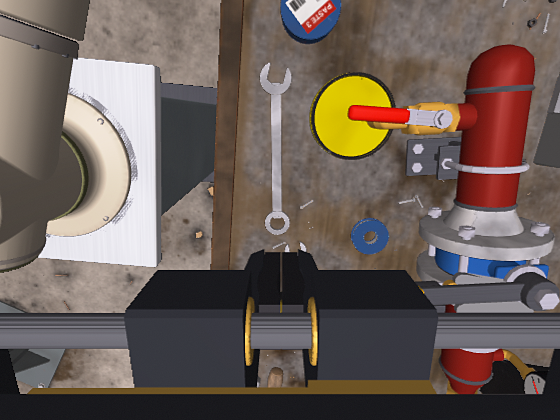

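The wrist view shows the drain sleeve from about (350,112) to (408,115), with its axis nut near (443,120). The throttle bar runs from (425,290) to (545,295), and the jaws hide its grip. I'll project the sleeve ends to get the lever angle.

Run:
```python
from fit import *
s=ctrl.sense();f=ctrl.grab_frame("wrist");f["s"]=s
for px,z in(((349,112),151),((408,116),151),((443,120),151),((545,298),215)):print(px,atz(f,px,z))
m=ctrl.silhouettes(f,"drain_right_side")+ctrl.silhouettes(f,"drain_left_side")
for r in m:
    v,u=np.nonzero(r["mask"]);l=cv2.fitLine(np.c_[u,v].astype(np.float32),cv2.DIST_L2,0,.01,.01).ravel()
    print(round(r["p"],2),r["extent"],atz(f,l[2:],147),atz(f,l[2:]+20*l[:2],147)-atz(f,l[2:],147))
plan(440,85,250,0,5)
```

```text
(349, 112) [406.6 112.7 151. ]
(408, 116) [468.9 113.6 151. ]
(443, 120) [506.5 112.5 151. ]
(545, 298) [617.2 -52.6 215. ]
from [341.6  35.  373.8] 4.6 tilt [-0. -0. -1.]
[np.float64(20.4), np.float64(24.8), np.float64(8.4), 0, np.float64(0.92), 0, 0]
[np.float64(20.3), np.float64(24.8), np.float64(8.7), 0, np.float64(0.92), 0, 0]
[np.float64(20.1), np.float64(24.8), np.float64(9.0), 0, np.float64(0.92), 0, 0]
[np.float64(20.0), np.float64(24.8), np.float64(9.4), 0, np.float64(0.92), 0, 0]
[np.float64(19.8), np.float64(24.8), np.float64(9.7), 0, np.float64(0.92), 0, 0]
```

```bash
python3 -c "
from h import *
plan(430,78,134,0,8)"
```

```text
from [341.6  35.  373.8] 4.6 tilt [-0. -0. -1.]
[np.float64(11.4), np.float64(30.0), np.float64(4.5), 0, np.float64(0.57), 0, 0]
[np.float64(11.4), np.float64(30.0), np.float64(4.6), 0, np.float64(0.57), 0, 0]
[np.float64(11.4), np.float64(30.0), np.float64(4.7), 0, np.float64(0.57), 0, 0]
[np.float64(11.3), np.float64(30.0), np.float64(4.8), 0, np.float64(0.57), 0, 0]
[np.float64(11.3), np.float64(30.0), np.float64(4.9), 0, np.float64(0.57), 0, 0]
[np.float64(11.2), np.float64(30.0), np.float64(5.0), 0, np.float64(0.57), 0, 0]
[np.float64(11.2), np.float64(30.0), np.float64(5.2), 0, np.float64(0.57), 0, 0]
[np.float64(11.1), np.float64(30.0), np.float64(5.3), 0, np.float64(0.57), 0, 0]
```

>>> {"fn": "arm_command", "kwargs": {
  "moves": [
    [[11.5,20,5,0,0.6,0,0],[11.5,30,5,0,0.6,0,0],[11.5,35,5,0,0.6,0,0],[11,35,5,0,0.6,0,0],[11,35,5,0,0.6,0,0],[11,30,5,0,0.6,0,0],[11,25,5,0,0.6,0,0],[11,20,5,0,0.6,0,0]]
  ]
}}

```text
t: 3.92
tcp_pos: [429.1, 79.5, 141.8]
eef_rot: [-0.707, 0.002, -0.001, 0.707]
ft_force: [0.5, 0.4, 0.8]
grip_width: 0.6
```

>>> {"fn": "arm_command", "kwargs": {
  "moves": [
    [[0,10,0,0,0,0,0],[0,0,0,0,0,0,0],[0,0,0,0,0,0,0],[0,0,0,0,0,0,0]]
  ]
}}

```text
t: 4.25
tcp_pos: [429.5, 79.4, 134.6]
eef_rot: [0.707, -0.0, 0.001, -0.707]
ft_force: [0.4, -0.0, 0.9]
grip_width: 0.3
```

Run:
```python
from h import *
s=ctrl.sense();f=ctrl.grab_frame("wrist");f["s"]=s;cv2.imwrite("pics/w2.png",f["frame"])
print({k:np.round(s[k],2) for k in("tcp_pos","ft_force","grip_width")})
```

```text
{'tcp_pos': array([429.53,  79.39, 134.61]), 'ft_force': array([ 0.37, -0.03,  0.94]), 'grip_width': np.float64(0.29)}
```

View pics/w2.png

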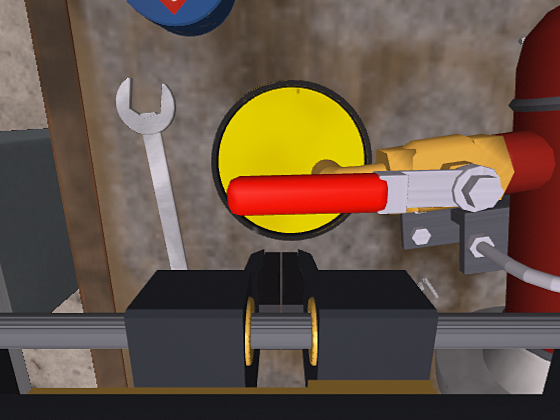

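The picture shows the closed fingertips at (280,252) beside the red sleeve, whose near edge is at row 212. They are clear of it, on the correct (right) side. Now I push along the arc.

>>> {"fn": "arm_command", "kwargs": {
  "moves": [
    [[0,0,6,0,0,0,0],[0,0,6,0,0,0,0],[0,0,5,0,0,0,0],[-1.2,0,6.8,0,5,0,0],[-1.2,0,6.8,0,5,0,0],[-1.2,0,6.8,0,5,0,0],[-1.2,0,6.8,0,5,0,0],[-1.2,0,6.8,0,5,0,0]]
  ]
}}

```text
t: 4.97
tcp_pos: [428.4, 131.7, 133.8]
eef_rot: [0.69, -0.155, 0.154, -0.69]
ft_force: [-2.9, -1.7, 0.7]
grip_width: 0.6
```

>>> {"fn": "arm_command", "kwargs": {
  "moves": [
    [[-1.2,0,6.8,0,5,0,0],[-1.2,0,6.8,0,5,0,0],[-1.2,0,6.8,0,5,0,0],[-1.2,0,6.8,0,5,0,0],[-1.2,0,6.8,0,5,0,0]]
  ]
}}

```text
t: 5.38
tcp_pos: [442.7, 162.9, 133.6]
eef_rot: [0.641, -0.301, 0.3, -0.64]
ft_force: [-3.0, -0.5, 0.0]
grip_width: 0.4
```

Run:
```python
from h import *
s=ctrl.sense();f=ctrl.grab_frame("wrist");f["s"]=s;cv2.imwrite("pics/w3.png",f["frame"])
M=R.from_quat(s["eef_rot"]).as_matrix();d=np.array([506.5,112.5,144])-s["tcp_pos"]
print({k:np.round(s[k],2) for k in("tcp_pos","ft_force","grip_width")},"axis in tool",(M.T@d).round(1),"F in tool",(M.T@s["ft_force"]).round(1))
```

```text
{'tcp_pos': array([442.69, 162.91, 133.63]), 'ft_force': array([-3.01, -0.54,  0.05]), 'grip_width': np.float64(0.4)} axis in tool [ 79.5 -10.5  16.8] F in tool [-1.5 -0.  -2.7]
```

View pics/w3.png

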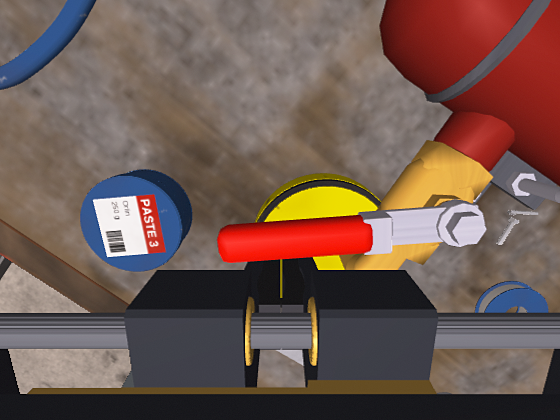

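The sleeve now rests on the fingers at (290,235), and the lever is following at about 3 N. I continue to the stop.

>>> {"fn": "arm_command", "kwargs": {
  "moves": [
    [[-1.2,0,6.8,0,5,0,0],[-1.2,0,6.8,0,5,0,0],[-1.2,0,6.8,0,5,0,0],[-1.2,0,6.8,0,5,0,0],[-1,0,5.4,0,4,0,0],[0,0,0,0,0,0,0]]
  ]
}}

```text
t: 5.93
tcp_pos: [468.9, 184.1, 133.7]
eef_rot: [0.564, -0.426, 0.426, -0.564]
ft_force: [-0.3, 0.0, 0.2]
grip_width: 0.5
```

>>> {"fn": "arm_command", "kwargs": {
  "moves": [
    [[-0.6,0,3.5,0,2.5,0,0],[-0.6,0,3.5,0,2.5,0,0],[0,0,0,0,0,0,0]]
  ]
}}

```text
t: 6.18
tcp_pos: [475.1, 186.7, 133.8]
eef_rot: [0.546, -0.45, 0.449, -0.546]
ft_force: [-0.5, 0.3, 0.9]
grip_width: 0.3
```

>>> {"fn": "arm_command", "kwargs": {
  "moves": [
    [[-0.3,0,2.5,0,1,0,0],[-0.3,0,2.5,0,1,0,0],[0,0,0,0,0,0,0]]
  ]
}}

```text
t: 6.43
tcp_pos: [480.3, 188.0, 133.8]
eef_rot: [-0.537, 0.46, -0.459, 0.538]
ft_force: [-2.6, 0.4, 0.0]
grip_width: 0.4
```

>>> {"fn": "arm_command", "kwargs": {
  "moves": [
    [[0,0,2,0,1,0,0],[0,0,2,0,0,0,0],[0,0,0,0,0,0,0]]
  ]
}}

```text
t: 6.68
tcp_pos: [483.0, 188.4, 133.7]
eef_rot: [0.534, -0.465, 0.463, -0.533]
ft_force: [-8.0, 1.0, 2.6]
grip_width: 0.6
```

>>> {"fn": "arm_command", "kwargs": {
  "moves": [
    [[0,0,2,0,0,0,0],[0,0,2,0,0,0,0],[0,0,0,0,0,0,0],[0,0,0,0,0,0,0]]
  ]
}}

```text
t: 7.02
tcp_pos: [483.3, 188.5, 133.5]
eef_rot: [0.537, -0.467, 0.461, -0.53]
ft_force: [-24.9, -3.8, 13.8]
grip_width: 0.2
```

Run:
```python
from h import *
s=ctrl.sense();f=ctrl.grab_frame("wrist");f["s"]=s;cv2.imwrite("pics/w4.png",f["frame"])
M=R.from_quat(s["eef_rot"]).as_matrix();d=np.array([506.5,112.5,144])-s["tcp_pos"]
print({k:np.round(s[k],2) for k in("tcp_pos","ft_force","grip_width")},"axis in tool",(M.T@d).round(1),"F in tool",(M.T@s["ft_force"]).round(1),np.degrees(np.arctan2(M[1,0],M[0,0])))
```

```text
{'tcp_pos': array([483.32, 188.47, 133.51]), 'ft_force': array([-24.89,  -3.83,  13.82]), 'grip_width': np.float64(0.24)} axis in tool [ 78.5 -10.6  12.3] F in tool [  0.3 -13.5 -25.3] -82.0218394861325
```

View pics/w4.png

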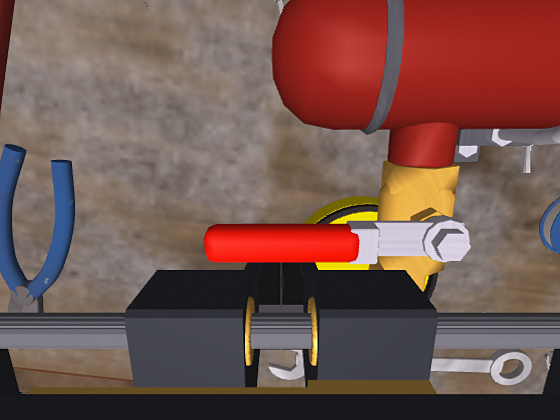

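The picture shows the red lever at (280,243) level in the image and parallel to the pipe. The force rose to 25 N with no further travel, so the drain is on its stop. With the tool yaw at -82°, that puts the rig yaw at about 0.14 rad. I back off, rise, and go to the throttle.

>>> {"fn": "arm_command", "kwargs": {
  "moves": [
    [[0,0,-8,0,0,0,0],[0,0,-12,0,0,0,0],[0,0,-12,0,0,0,0],[0,-25,0,0,0,0,0],[0,-40,0,0,0,0,0],[0,-40,0,0,0,0,0],[0,-35,0,0,0,0,0],[0,0,0,0,0,0,0]]
  ]
}}

```text
t: 7.73
tcp_pos: [459.0, 184.7, 280.8]
eef_rot: [-0.53, 0.461, -0.468, 0.537]
ft_force: [-0.2, 0.3, 1.1]
grip_width: 0.3
```

```bash
python3 -c "
from h import *
s=ctrl.sense();print(s['ft_force'])
plan(450,-10,275,8,14)"
```

```text
[-0.16360562  0.32499782  1.10946412]
from [459.  184.7 280.8] -82.1 tilt [ 0.014  0.002 -1.   ]
[np.float64(13.7), np.float64(0.4), np.float64(-2.6), 0, np.float64(-6.43), 0, 0]
[np.float64(13.3), np.float64(0.4), np.float64(-4.1), 0, np.float64(-6.43), 0, 0]
[np.float64(12.8), np.float64(0.4), np.float64(-5.5), 0, np.float64(-6.43), 0, 0]
[np.float64(12.1), np.float64(0.4), np.float64(-6.9), 0, np.float64(-6.43), 0, 0]
[np.float64(11.2), np.float64(0.4), np.float64(-8.2), 0, np.float64(-6.43), 0, 0]
[np.float64(10.2), np.float64(0.4), np.float64(-9.4), 0, np.float64(-6.43), 0, 0]
[np.float64(9.1), np.float64(0.4), np.float64(-10.5), 0, np.float64(-6.43), 0, 0]
[np.float64(7.9), np.float64(0.4), np.float64(-11.5), 0, np.float64(-6.43), 0, 0]
[np.float64(6.5), np.float64(0.4), np.float64(-12.3), 0, np.float64(-6.43), 0, 0]
[np.float64(5.1), np.float64(0.4), np.float64(-13.0), 0, np.float64(-6.43), 0, 0]
[np.float64(3.6), np.float64(0.4), np.float64(-13.4), 0, np.float64(-6.43), 0, 0]
[np.float64(2.1), np.float64(0.4), np.float64(-13.8), 0, np.float64(-6.43), 0, 0]
[np.float64(0.5), np.float64(0.4), np.float64(-13.9), 0, np.float64(-6.43), 0, 0]
[np.float64(-1.0), np.float64(0.4), np.float64(-13.9), 0, np.float64(-6.43), 0, 0]
```

```bash
python3 -c "
from h import *
plan(450,-5,280,-158,12)"
```

```text
from [459.  184.7 280.8] -82.1 tilt [ 0.014  0.002 -1.   ]
[np.float64(15.6), np.float64(0.1), np.float64(-2.9), 0, np.float64(6.33), 0, 0]
[np.float64(15.8), np.float64(0.1), np.float64(-1.2), 0, np.float64(6.33), 0, 0]
[np.float64(15.8), np.float64(0.1), np.float64(0.6), 0, np.float64(6.33), 0, 0]
[np.float64(15.7), np.float64(0.1), np.float64(2.3), 0, np.float64(6.33), 0, 0]
[np.float64(15.3), np.float64(0.1), np.float64(4.0), 0, np.float64(6.33), 0, 0]
[np.float64(14.8), np.float64(0.1), np.float64(5.7), 0, np.float64(6.33), 0, 0]
[np.float64(14.1), np.float64(0.1), np.float64(7.3), 0, np.float64(6.33), 0, 0]
[np.float64(13.2), np.float64(0.1), np.float64(8.8), 0, np.float64(6.33), 0, 0]
[np.float64(12.1), np.float64(0.1), np.float64(10.2), 0, np.float64(6.33), 0, 0]
[np.float64(10.9), np.float64(0.1), np.float64(11.4), 0, np.float64(6.33), 0, 0]
[np.float64(9.6), np.float64(0.1), np.float64(12.6), 0, np.float64(6.33), 0, 0]
[np.float64(8.2), np.float64(0.1), np.float64(13.6), 0, np.float64(6.33), 0, 0]
```

>>> {"fn": "arm_command", "kwargs": {
  "moves": [
    [[15.6,0,-3,0,6.3,0,0],[15.8,0,-1,0,6.3,0,0],[15.8,0,0.6,0,6.3,0,0],[15.7,0,2.3,0,6.3,0,0],[15.3,0,4,0,6.3,0,0],[14.8,0,5.7,0,6.3,0,0],[14,0,7.3,0,6.3,0,0],[13.2,0,8.8,0,6.3,0,0]]
  ]
}}

```text
t: 8.4
tcp_pos: [451.2, 56.9, 273.6]
eef_rot: [0.283, -0.648, 0.648, -0.283]
ft_force: [-0.0, 0.1, -0.7]
grip_width: 0.3
```

>>> {"fn": "arm_command", "kwargs": {
  "moves": [
    [[12,0,10.2,0,6.3,0,0],[11,0,11.4,0,6.3,0,0],[9.6,0,12.6,0,6.3,0,0],[8.2,0,13.6,0,6.3,0,0],[0,0,0,0,0,0,0],[0,0,0,0,0,0,0],[0,0,0,0,0,0,0]]
  ]
}}

```text
t: 8.98
tcp_pos: [448.3, -5.0, 273.7]
eef_rot: [0.138, -0.693, 0.694, -0.138]
ft_force: [-0.2, 0.1, -0.3]
grip_width: 0.6
```

Run:
```python
from fit import *
s=ctrl.sense();f=ctrl.grab_frame("wrist");f["s"]=s;cv2.imwrite("pics/w5.png",f["frame"])
print(np.round(s["tcp_pos"],1),np.round(s["joint_pos"],2))
for q,z in(("throttle_axis",207),("throttle_grip",207),("drain_axis",144),("drain_grip",144)):
    for r in ctrl.spot_point(f,q)[:1]: print(q,round(r["p"],2),np.round(r["location"]),atz(f,r["location"],z))
plan(461,-24,195,-158,4)
```

```text
[448.3  -5.  273.7] [-0.28  0.17  1.49  0.    1.48  2.47]
throttle_axis 0.96 [42. 67.] [613.7 -41.4 207. ]
throttle_grip 0.66 [300. 133.] [459.7 -64.3 207. ]
drain_axis 0.59 [41. 66.] [655.6 -33.8 144. ]
drain_grip 0.61 [298. 131.] [457.1 -63.7 144. ]
from [448.2  -4.8 273.8] -157.6 tilt [ 0. -0. -1.]
[np.float64(-1.1), np.float64(19.7), np.float64(5.7), 0, np.float64(0.1), 0, 0]
[np.float64(-1.1), np.float64(19.7), np.float64(5.7), 0, np.float64(0.1), 0, 0]
[np.float64(-1.1), np.float64(19.7), np.float64(5.7), 0, np.float64(0.1), 0, 0]
[np.float64(-1.2), np.float64(19.7), np.float64(5.7), 0, np.float64(0.1), 0, 0]
```

View pics/w5.png

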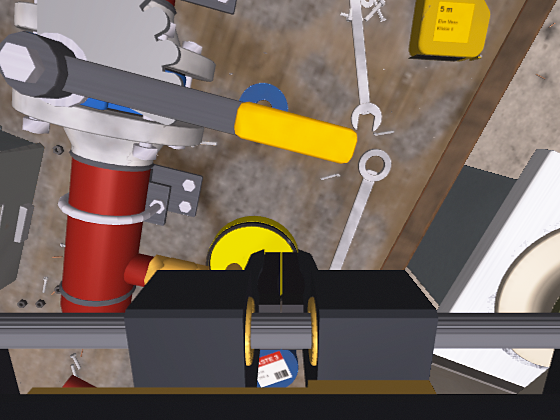

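The throttle detections give an axis at (614,-41) and a grip at (460,-64). Their separation is 155.7 mm against 155 given, and the yaw comes out at 0.148. In the picture the grip lies at (300,133), clear ahead of the fingers. I square the tool to yaw -172° and go down beside the grip.

```bash
python3 -c "
from h import *
plan(460,-25,190,-172,4)"
```

```text
from [448.2  -4.8 273.8] -157.6 tilt [ 0. -0. -1.]
[np.float64(-0.8), np.float64(20.9), np.float64(5.8), 0, np.float64(3.6), 0, 0]
[np.float64(-1.2), np.float64(20.9), np.float64(5.7), 0, np.float64(3.6), 0, 0]
[np.float64(-1.5), np.float64(20.9), np.float64(5.6), 0, np.float64(3.6), 0, 0]
[np.float64(-1.9), np.float64(20.9), np.float64(5.5), 0, np.float64(3.6), 0, 0]
```

>>> {"fn": "arm_command", "kwargs": {
  "moves": [
    [[-1,21,5.8,0,3.6,0,0],[-1.2,21,5.7,0,3.6,0,0],[-1.5,21,5.6,0,3.6,0,0],[-1.8,21,5.5,0,3.6,0,0],[0,0,0,0,0,0,0],[0,0,0,0,0,0,0],[0,0,0,0,0,0,0]]
  ]
}}

```text
t: 9.82
tcp_pos: [460.4, -25.1, 190.9]
eef_rot: [0.049, -0.705, 0.706, -0.05]
ft_force: [0.4, -0.2, 1.1]
grip_width: 0.4
```

>>> {"fn": "arm_command", "kwargs": {
  "moves": [
    [[0,0,6,0,0,0,0],[0,0,6,0,0,0,0],[0,0,0,0,0,0,0],[0,0,0,0,0,0,0]]
  ]
}}

```text
t: 10.15
tcp_pos: [461.8, -37.6, 190.3]
eef_rot: [0.048, -0.705, 0.706, -0.049]
ft_force: [-0.0, 0.4, -0.1]
grip_width: 0.5
```

```bash
cat > tool.py <<'E'
from h import *
s=ctrl.sense();f=ctrl.grab_frame("wrist")
M=R.from_quat(s["eef_rot"]).as_matrix();t=(M.T@(np.array([613.7,-41.4,207])-s["tcp_pos"])).round(1)
y=np.degrees(np.arctan2(M[1,0],M[0,0]))
off=20;print("tcp",np.round(s["tcp_pos"],1),"yaw",round(y,1),"axis in tool",t,"F tool",(M.T@s["ft_force"]).round(1),"j6",round(s["joint_pos"][5],2))
d=s["tcp_pos"][:2]-np.array([613.7,-41.4]);r=np.hypot(*d);print("r",r.round(1),"contact lever angle",(np.arctan2(-d[1],-d[0])+np.arcsin(off/r)-.147).round(3))
for r in ctrl.spot_point(f,"throttle_grip")[:1]:
    f["s"]=s;g=atz(f,r["location"],207);e=np.array([613.7,-41.4])-g[:2];print("seen grip",g,np.hypot(*e).round(1),"angle",(np.arctan2(e[1],e[0])-.147).round(3),round(r["p"],2))
E
cat >> tool.py <<'E'
import sys
if len(sys.argv)>1: cv2.imwrite(f"pics/{sys.argv[1]}.png",f["frame"])
E
python3 tool.py w6
```

```text
tcp [461.8 -37.6 190.3] yaw -172.1 axis in tool [-149.9  -16.6   24.6] F tool [-0.   0.1 -0.4] j6 2.67
r 151.9 contact lever angle -0.04
seen grip [460.1 -63.  207. ] 155.1 angle -0.007 0.87
```

>>> {"fn": "arm_command", "kwargs": {
  "moves": [
    [[0,0,2.5,0,0,0,0],[0,0,2.5,0,0,0,0],[0,0,0,0,0,0,0],[0,0,0,0,0,0,0]]
  ]
}}

```text
t: 10.58
tcp_pos: [462.4, -42.2, 189.8]
eef_rot: [-0.049, 0.705, -0.705, 0.049]
ft_force: [-0.3, 1.1, -0.5]
grip_width: 0.2
```

>>> {"fn": "arm_command", "kwargs": {
  "moves": [
    [[0.6,0,5.2,0,-2,0,0],[0,0,0,0,0,0,0],[0,0,0,0,0,0,0]]
  ]
}}

```text
t: 10.83
tcp_pos: [462.4, -47.0, 189.8]
eef_rot: [-0.061, 0.705, -0.704, 0.061]
ft_force: [-0.9, 4.4, 1.4]
grip_width: 0.5
```

```bash
python3 tool.py
```

```text
tcp [462.4 -47.  189.8] yaw -170.1 axis in tool [-150.   -17.2   20.4] F tool [ 0.2 -1.4 -4.5] j6 2.61
r 151.4 contact lever angle 0.023
seen grip [460.7 -69.6 207. ] 155.6 angle 0.035 0.8
```

>>> {"fn": "arm_command", "kwargs": {
  "moves": [
    [[0.6,0,5.2,0,-2,0,0],[0.6,0,5.2,0,-2,0,0],[0,0,0,0,0,0,0]]
  ]
}}

```text
t: 11.18
tcp_pos: [463.3, -58.3, 189.8]
eef_rot: [0.086, -0.702, 0.702, -0.086]
ft_force: [0.1, 0.4, 1.1]
grip_width: 0.7
```

>>> {"fn": "arm_command", "kwargs": {
  "moves": [
    [[0.3,0,2.6,0,-1,0,0],[0.3,0,2.6,0,-1,0,0],[0,0,0,0,0,0,0]]
  ]
}}

```text
t: 11.43
tcp_pos: [464.2, -63.5, 189.8]
eef_rot: [0.098, -0.7, 0.701, -0.098]
ft_force: [0.3, 0.1, -0.1]
grip_width: 0.7
```

>>> {"fn": "arm_command", "kwargs": {
  "moves": [
    [[0.3,0,2.6,0,-1,0,0],[0,0,0,0,0,0,0]]
  ]
}}

```text
t: 11.6
tcp_pos: [464.6, -66.0, 189.8]
eef_rot: [0.104, -0.699, 0.7, -0.104]
ft_force: [0.3, -0.3, 0.3]
grip_width: 0.7
```

```bash
python3 tool.py
```

```text
tcp [464.6 -66.  189.8] yaw -163.0 axis in tool [-149.8  -17.2   20. ] F tool [-0.2 -0.3  0.4] j6 2.45
r 151.1 contact lever angle 0.149
seen grip [ 470.8 -103.4  207. ] 155.8 angle 0.262 0.74
```

First click: the force dropped to zero and the grip is seen at 0.262 rad, which is notch 1. Now the second.

>>> {"fn": "arm_command", "kwargs": {
  "moves": [
    [[0.6,0,5.2,0,-2,0,0],[0.6,0,5.2,0,-2,0,0],[0.3,0,2.6,0,-1,0,0],[0.3,0,2.6,0,-1,0,0],[0.3,0,2.6,0,-1,0,0],[0,0,0,0,0,0,0]]
  ]
}}

```text
t: 12.2
tcp_pos: [468.3, -83.1, 189.8]
eef_rot: [-0.147, 0.692, -0.691, 0.147]
ft_force: [-1.3, 4.1, 2.1]
grip_width: 0.4
```

>>> {"fn": "arm_command", "kwargs": {
  "moves": [
    [[0.3,0,2.6,0,-1,0,0],[0.3,0,2.6,0,-1,0,0],[0.3,0,2.6,0,-1,0,0],[0,0,0,0,0,0,0]]
  ]
}}

```text
t: 12.53
tcp_pos: [470.8, -90.9, 189.7]
eef_rot: [-0.165, 0.688, -0.687, 0.165]
ft_force: [-1.4, 2.7, 1.4]
grip_width: 0.7
```

```bash
python3 tool.py
```

```text
tcp [470.8 -90.9 189.7] yaw -153.0 axis in tool [-149.8  -17.4   20.7] F tool [ 0.1 -1.4 -3.1] j6 2.23
r 151.2 contact lever angle 0.319
seen grip [ 544.3 -110.4  207. ] 97.9 angle 0.636 0.2
```

>>> {"fn": "arm_command", "kwargs": {
  "moves": [
    [[0.3,0,2.6,0,-1,0,0],[0.3,0,2.6,0,-1,0,0],[0,0,0,0,0,0,0]]
  ]
}}

```text
t: 12.88
tcp_pos: [473.1, -96.3, 189.7]
eef_rot: [0.177, -0.684, 0.685, -0.177]
ft_force: [-2.0, 0.6, 0.5]
grip_width: 0.5
```

>>> {"fn": "arm_command", "kwargs": {
  "moves": [
    [[0.3,0,2.6,0,-1,0,0],[0.3,0,2.6,0,-1,0,0],[0,0,0,0,0,0,0]]
  ]
}}

```text
t: 13.13
tcp_pos: [475.6, -101.4, 189.9]
eef_rot: [0.188, -0.681, 0.682, -0.189]
ft_force: [1.0, -0.2, 0.5]
grip_width: 0.3
```

```bash
python3 tool.py
```

```text
tcp [ 475.6 -101.4  189.9] yaw -149.0 axis in tool [-149.3  -17.    19.7] F tool [-0.7 -0.5  0.7] j6 2.15
r 150.6 contact lever angle 0.396
seen grip [ 483.7 -126.2  207. ] 155.2 angle 0.431 0.65
```

>>> {"fn": "arm_command", "kwargs": {
  "moves": [
    [[0,0,0,0,0,0,0],[0,0,0,0,0,0,0],[0,0,0,0,0,0,0]]
  ]
}}

```text
t: 13.48
tcp_pos: [475.0, -100.6, 189.8]
eef_rot: [0.188, -0.681, 0.682, -0.189]
ft_force: [-0.2, 0.3, -0.3]
grip_width: 0.8
```

```bash
python3 tool.py w7
```

```text
tcp [ 475.  -100.6  189.8] yaw -149.1 axis in tool [-149.4  -17.1   20.5] F tool [ 0.1  0.3 -0.3] j6 2.15
r 150.8 contact lever angle 0.389
seen grip [ 492.1 -138.9  207. ] 155.9 angle 0.529 0.84
```

View pics/w7.png

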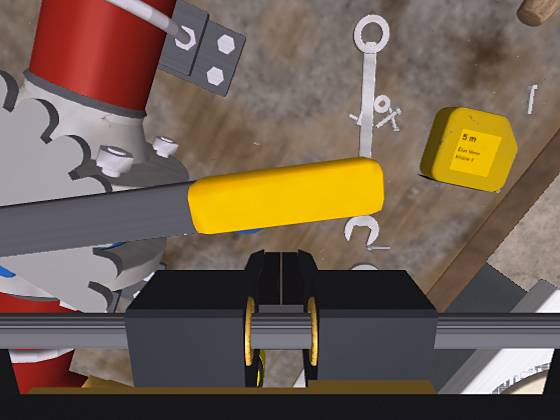

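Second click: the lever is seen at 0.529 rad (notch 2), with the grip at (290,195) ahead of the fingertips and no contact. Now the third, slowly.

>>> {"fn": "arm_command", "kwargs": {
  "moves": [
    [[0.6,0,5.2,0,-2,0,0],[0.6,0,5.2,0,-2,0,0],[0.3,0,2.6,0,-1,0,0],[0.3,0,2.6,0,-1,0,0],[0.3,0,2.6,0,-1,0,0],[0.3,0,2.6,0,-1,0,0],[0.3,0,2.6,0,-1,0,0],[0,0,0,0,0,0,0]]
  ]
}}

```text
t: 14.25
tcp_pos: [485.7, -121.1, 189.7]
eef_rot: [-0.242, 0.665, -0.664, 0.241]
ft_force: [-3.3, 2.5, 2.3]
grip_width: 0.5
```

>>> {"fn": "arm_command", "kwargs": {
  "moves": [
    [[0.3,0,2.6,0,-1,0,0],[0.3,0,2.6,0,-1,0,0],[0.3,0,2.6,0,-1,0,0],[0,0,0,0,0,0,0],[0,0,0,0,0,0,0]]
  ]
}}

```text
t: 14.67
tcp_pos: [490.5, -128.0, 189.7]
eef_rot: [0.259, -0.658, 0.658, -0.259]
ft_force: [-2.0, 0.8, 1.1]
grip_width: 0.2
```

```bash
python3 tool.py
```

```text
tcp [ 490.5 -128.   189.7] yaw -137.1 axis in tool [-149.2  -17.3   20.4] F tool [ 0.9 -1.1 -2. ] j6 1.9
r 150.6 contact lever angle 0.599
seen grip [ 500.  -147.1  207. ] 155.2 angle 0.602 0.76
```

>>> {"fn": "arm_command", "kwargs": {
  "moves": [
    [[0.3,0,2.6,0,-1,0,0],[0.3,0,2.6,0,-1,0,0],[0,0,0,0,0,0,0],[0,0,0,0,0,0,0]]
  ]
}}

```text
t: 15.1
tcp_pos: [494.1, -132.3, 189.9]
eef_rot: [0.27, -0.653, 0.654, -0.27]
ft_force: [-0.3, -0.5, 0.8]
grip_width: 0.4
```

>>> {"fn": "arm_command", "kwargs": {
  "moves": [
    [[0.3,0,2.6,0,-1,0,0],[0,0,0,0,0,0,0],[0,0,0,0,0,0,0],[0,0,0,0,0,0,0],[0,0,0,0,0,0,0]]
  ]
}}

```text
t: 15.52
tcp_pos: [495.3, -134.1, 189.8]
eef_rot: [0.276, -0.651, 0.651, -0.276]
ft_force: [-0.7, -0.4, 0.0]
grip_width: 0.1
```

```bash
python3 tool.py
```

```text
tcp [ 495.3 -134.1  189.8] yaw -134.1 axis in tool [-148.9  -17.1   20.6] F tool [ 0.8 -0.  -0.3] j6 1.84
r 150.4 contact lever angle 0.65
seen grip [ 507.3 -153.3  207. ] 154.4 angle 0.664 0.96
```

>>> {"fn": "arm_command", "kwargs": {
  "moves": [
    [[0.3,0,2.6,0,-1,0,0],[0,0,0,0,0,0,0],[0,0,0,0,0,0,0],[0,0,0,0,0,0,0],[0,0,0,0,0,0,0],[0,0,0,0,0,0,0]]
  ]
}}

```text
t: 16.12
tcp_pos: [496.8, -136.1, 189.8]
eef_rot: [-0.282, 0.649, -0.649, 0.281]
ft_force: [0.6, 0.1, 0.5]
grip_width: 0.4
```

```bash
python3 tool.py w8
```

```text
tcp [ 496.8 -136.1  189.8] yaw -133.1 axis in tool [-149.   -17.2   20.7] F tool [-0.5 -0.5  0.4] j6 1.83
r 150.4 contact lever angle 0.667
seen grip [ 521.9 -166.6  207. ] 155.2 angle 0.791 0.7
```

View pics/w8.png

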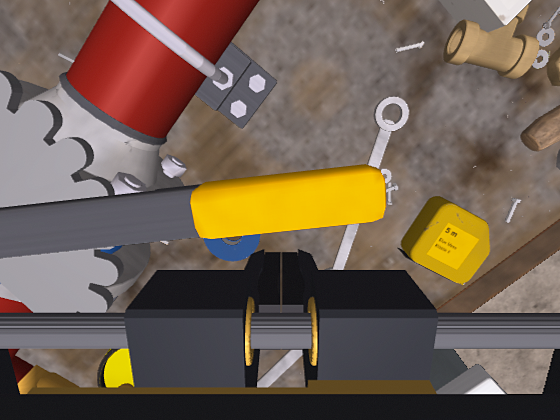

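Third click: the lever is seen at 0.791 rad (notch 3), with the grip at (290,200) a clear gap ahead of the fingers and zero force. I back off, rise, and check both levers.

>>> {"fn": "arm_command", "kwargs": {
  "moves": [
    [[0,0,-8,0,0,0,0],[0,0,-15,0,0,0,0],[0,0,-15,0,0,0,0],[0,-25,0,0,0,0,0],[0,-35,-5,0,0,0,0],[0,-35,-10,0,0,0,0],[0,-25,0,0,0,0,0],[0,0,0,0,0,0,0]]
  ]
}}

```text
t: 16.88
tcp_pos: [458.7, -99.8, 314.8]
eef_rot: [0.28, -0.646, 0.651, -0.284]
ft_force: [-0.3, -0.0, 0.5]
grip_width: 0.2
```

>>> {"fn": "arm_command", "kwargs": {
  "moves": [
    [[0,0,0,0,0,0,0],[0,0,0,0,0,0,0],[0,0,0,0,0,0,0]]
  ]
}}

```text
t: 17.13
tcp_pos: [457.7, -99.7, 308.3]
eef_rot: [-0.282, 0.649, -0.648, 0.281]
ft_force: [-0.5, 0.3, -0.2]
grip_width: 0.5
```

```bash
python3 tool.py
python3 - <<'E'
from h import *
f=ctrl.grab_frame("scene");cv2.imwrite("pics/s9.png",cv2.resize(f["frame"][100:380,120:400],(800,600)[:1]*2 if 0 else (600,600)))
for q,z in(("throttle_grip",207),("drain_axis",144),("drain_grip",144)):
    for r in ctrl.spot_point(f,q)[:1]: print(q,round(r["p"],2),np.round(r["location"]),atz(f,r["location"],z))
print(np.round(ctrl.sense()["ft_force"],1))
E
```

```text
tcp [457.7 -99.7 308.3] yaw -133.1 axis in tool [-149.2  101.    74.5] F tool [ 0.1  0.2 -0.6] j6 1.85
r 166.6 contact lever angle 0.331
seen grip [ 520.4 -165.6  207. ] 155.3 angle 0.78 0.89
throttle_grip 0.58 [295. 153.] [ 527.8 -166.6  207. ]
drain_axis 0.82 [219. 249.] [507.1 118.  144. ]
drain_grip 0.69 [193. 275.] [504.2 200.8 144. ]
[-0.2 -0.1 -0.3]
```

View pics/s9.png

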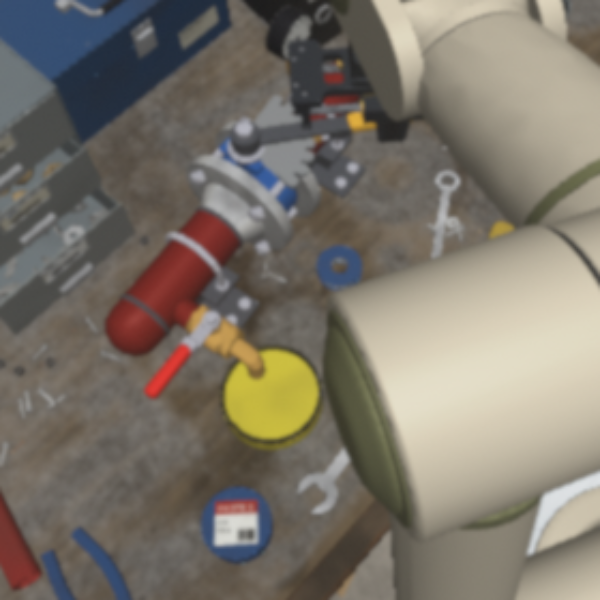

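The picture shows the drain lever along the pipe pointing left, at (180,370) in the crop. The throttle is swung right, the loose things lie where they were, and the arm is clear. I hand the job in.

```bash
python3 -c "
from rig import ctrl
print(ctrl.sign_off())"
```

```text
the job is handed in; nothing more can be done
None
```

The drain is shut and the throttle sits in its third notch. The job was handed in at about 17 s of the 64 s allowed. I pushed both levers with closed fingertips and never pinched them.

- **Drain:** I pushed it round until the force rose from about 3 N to 25 N with no further travel. In the last scene picture the lever lies along the pipe, pointing left.
- **Throttle:** I pushed it open over three clicks. The force fell to zero at each one, and the wrist camera saw the grip at 0.262, 0.529 and 0.791 rad. After backing off it read 0.78 rad, against a target of 0.785.
- **Robot clear:** the tool was raised to 308 mm and the wrist force was near zero before hand-in.
- **Loose things:** those that show in the last picture look unmoved. The arm hid part of the bench, and I did not measure their positions. I felt no unexpected contact.

**Checks that disagreed:**
- The first rig-pose fit was thrown off by one false drain-grip detection. I replaced it with wrist-camera measurements, which put the rig yaw at about 0.147 rad.
- One throttle reading during the second click was wrong (probability 0.2), and I ignored it.
- The last scene detection put the drain lever about 6° beyond its stop. I took that as detector noise, given the 25 N stop and the lever lying along the pipe.

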